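Close the packing box after taking out the figure that is too tall

TASK

The tall clay figure in the wooden packing box sticks up where the lid has to go: lift it out and stand it upright on the plywood drying board, with its whole base on the board and without dropping it or tipping it over. Then take the loose wooden lid by its bar and slide it into the box's grooves from the open end until it is fully home. Leave the two small domes in place in the box, and the brush cup and spatula where they are.

Things in the scene. Friction and masses are not known exactly. Their poses are not given: they have to be found in the camera images.
- box: Wooden packing box fixed to the bench, 180 mm long (its x), 120 wide (its y), 74 high. Origin: centre of its underside; z up. Inside floor 8 mm up, inside 168 x 92 mm. The lid slides in along +x from the open end at x = -90 mm (which looks roughly to the robot's right, world -y); the end wall (inner face x = +84 mm) stops it. Side walls and the wall at the open end are 58 mm high.
- box_mouth (a point): Middle of the open end, at ledge height (58 mm); axes as the box's. Lid grooves run along both sides: ledges 46 to 60 mm from the middle, groove 109 mm wide and 9 mm high, above it lips 7 mm thick reaching in to 47 mm from the middle. The first 22 mm have no lips and flare by 4 mm a side: the lid's end can be laid on the ledges there and pushed in.
- lid_home (a point): Where the lid's origin is when the lid is fully home: on the box at x = -3 mm, y = 0, 58 mm above the bench; axes as the box's.
- lid: Loose wooden lid, lying flat on the bench, bar up: plate 174 mm (its x) by 104 mm (its y) by 6 mm, 0.11 kg. Origin: centre of its underside, z up. On its middle stands a bar 16 mm thick (along x), 50 mm long (along y), from 6 to 38 mm above the underside. The lid is the same either way round (half turn). It lies to one side of the box, left or right of the robot.
- lid_grip (a point): Middle of the lid's bar, 28 mm above the lid's underside; axes as the lid's.
- tall_figure: Tall round clay figure, 145 mm high, 0.22 kg, loose on the box's floor in one of three places along its length (domes have the others). Origin: centre of its base, z up. Base 44 mm across, tapering to 33 mm at 66 mm height, nearly straight (33 to 32) up to 104 mm, then neck and head 30 mm across. Best gripped 96 mm above its base, where the fingers stay above the box.
- dome_a: Small ribbed clay dome, 50 mm across, 38 mm high, loose on the box's floor. Origin: centre of its underside. Fits under the lid; stays there.
- dome_b: Second small ribbed clay dome, the same as the first, also staying in the box.
- board: Plywood drying board fixed flat on the bench, 130 mm (its x) by 120 mm (its y), 12 mm thick, on the other side of the box from the lid. Origin: centre of its underside, z up.
- board_top (a point): Centre of the drying board's top face, 12 mm above the bench; axes as the board's.
- brush_cup: White cup, 66 mm across and 70 mm high, with brushes standing in it up to about 170 mm; beyond the box. Bystander. Origin: centre of its underside.
- spatula: Spatula 170 mm long, lying on the bench beyond the box. Bystander. Its long axis is its x.
Mind the look-alikes: they are no part of the job. There is more than one size of the tall_figure; the job needs the largest.

How it is judged:
By the outcome, as a careful person would: the job done as asked, in the order asked, and still so for the second after the job is handed in, with the robot touching nothing.
It also fails if it takes over 72 s, if anything falls off the work surface, if the arm or the gripper's body presses on something with over 40 N, if the wrist force passes 120 N, or if a joint passes its speed limit or range.

ROBOT

A 6-joint arm with a two-finger parallel gripper is mounted at the origin on the work surface. World frame = base frame: x ahead of the robot, y to its left, z up, the work surface at z = 0. Lengths are in m, angles in rad, forces in N, time in s.
With the tool pointing down it reaches from about 0.35 to 0.85 m from the base axis. Payload 8.1 kg.
Tool frame: the origin (TCP) lies at the very end of the fingers, on their centre line; the grasp point (between the pads) lies 19 mm behind it (robot.pinch_z is the distance from the TCP to the grasp point, in m); y points along the fingers, x is the direction in which the jaws open and shut, and the axes are right-handed (so a half turn about y gives the same grasp; the last joint's range is limited). The gripper opens to 93 mm and grips with 3 to 60 N. Pads are 15 mm wide; open, the fingers measure 128 mm over their backs; the gripper's body (75 mm by 188 mm) begins 65 mm behind the grasp point.
Start: joints at [1.055, 0.13, 1.488, -0, 1.523, -0.085], TCP at [0.251, 0.545, 0.219] pointing down, gripper open.
Joint ranges: [-2.96, 2.96], [-0.89, 2.26], [0.02, 2.5], [-1.34, 4.48], [0, 2.73], [-2.66, 2.66]. Speed limits (rad/s): [2.39, 2.39, 2.79, 3.14, 3.14, 3.14].

INTERFACE

Orientations are given as a rotation vector (axis times angle).
In Python, from plant import robot gives the robot as it stands.
- The arm moves only by the shell command python3 -m inch 'ROWS' [FORCE]. ROWS is JSON, a list of rows, each a list of 5 numbers: the closure, from -1 (fully open) to 1 (shut), then the shift along the world's x, y, z in m, then the turn about the world's z in rad. A call has 1 to 8 rows; each row is the pose to reach, as a shift and turn from the pose measured when the call began; what a row does not reach only later rows make up. A row lasts 1/8 s, in which the tool goes at most 62.5 mm and 10.7 degrees, less where a joint would pass 70% of its speed; a pose out of reach is approached as far as the arm can. A call with a gripper value outside its range is refused whole. The fingers move at their own pace and stop on an object; FORCE is the grip in N (left out, the last holds). Time passes only in rows, so rows that repeat a pose let the fingers close. It gives the time, the measured TCP pose, the force and the opening at its end, in the units of the state.
- robot.read_state(): the state, without advancing time (a new reading comes with each control period).
- robot.read_camera(name): name is "scene" or "top"; returns a dict with "color" (384x512x3 uint8, red, green, blue), "mtx" (3x3 intrinsics, pixels), "R" (3x3) and "t" (3): a world point X has camera coordinates R X + t. Camera axes: x right, y down, z forward; pixel columns grow to the right and rows downward; lengths in m; the calibration is good to about 2 mm. A picture is of the moment at which its call begins. There is no depth.
- robot.close_job(): hands the job in, once; it reports no verdict.
The state is a dict: "t": time; "q": joint angles; "dq": joint speeds; "joint_torque": joint torques, N m; "tool_pos": TCP position; "orientation": TCP orientation; "force": force on the tool from outside, world axes, zero at the start; "wrist_torque": the same for the moment, N m; "opening": finger opening in m.
Only numpy, scipy, OpenCV 4.12 (cv2) and the standard library are available. Lean on these libraries where they do the work, as an engineer would, in place of code of your own. Each camera call takes 0.05 s, during which the arm holds its last target. There are 200 camera calls.

## Working session

There is one attempt and no reset: what is moved stays moved. The work goes in short steps, Python scripts to look and compute and a shell command to move; the robot and the scene stay as the last step left them, time stands still between calls to the robot, and variables do not carry over. Pictures are saved under pics/ and viewed, about 8 in all and at most 12, crops included, and the job is handed in when it is done.

```bash
mkdir -p pics; cat > h.py <<'E'
import numpy as np, cv2
from plant import robot
def snap(cam,name,crop=None,s=1):
    c=robot.read_camera(cam); im=c["color"][:,:,::-1].copy()
    if crop: a,b,d,e=crop; im=im[b:e,a:d]
    if s!=1: im=cv2.resize(im,None,fx=s,fy=s,interpolation=cv2.INTER_CUBIC)
    cv2.imwrite("pics/"+name+".png",im); return c
def px2w(c,u,v,z):
    K,R,t=map(np.array,(c["mtx"],c["R"],c["t"]))
    d=R.T@np.linalg.inv(K)@np.array([u,v,1.]); o=-R.T@t
    return o+d*(z-o[2])/d[2]
def w2px(c,X):
    p=np.array(c["mtx"])@(np.array(c["R"])@np.array(X)+np.array(c["t"])); return p[:2]/p[2]
E
python3 - <<'E'
from h import *
for n in("top","scene"):
    c=snap(n,n+"0",s=1.5); print(n,-np.array(c["R"]).T@c["t"],np.array(c["mtx"])[0,0])
s=robot.read_state(); print(s["tool_pos"],s["orientation"],s["opening"],s["t"])
E
```

```text
top [ 0.44560439 -0.01279344  1.13045935] 439.9363535774813
scene [ 1.04073398 -0.38542396  0.84722357] 436.11831350221985
[0.25027774 0.54474504 0.21770165] [-1.38352408 -0.8851858   0.88759087] 0.09319207560780338 0.1
```

View pics/top0.png

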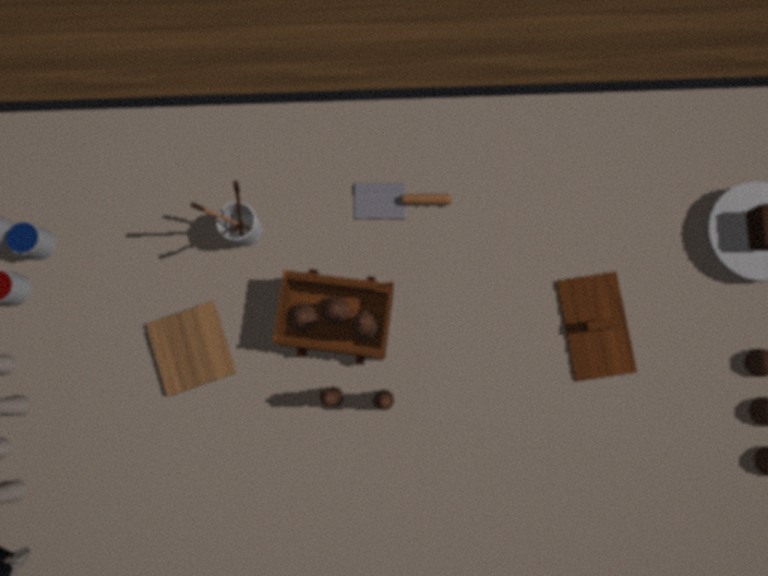

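View pics/scene0.png

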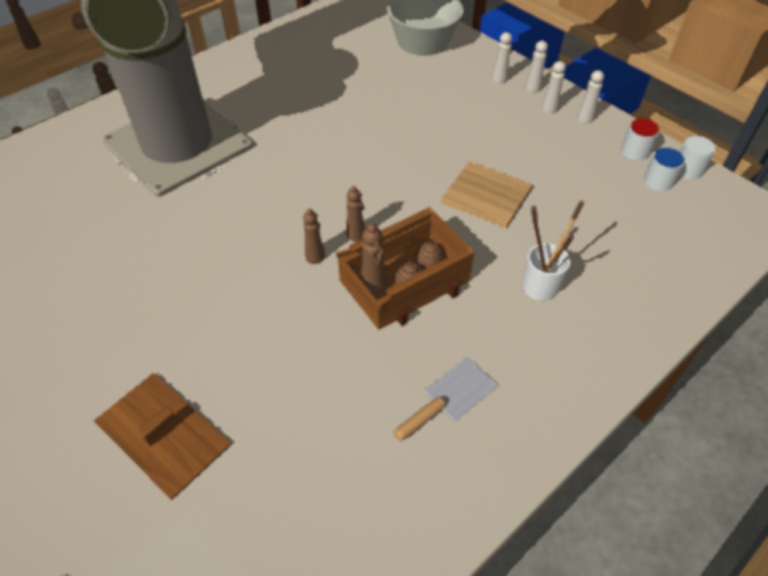

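The top view (1.5x) shows the box around (335,315), the board at (190,348), the lid at (596,326) with its bar near (600,325), and look-alike figures at (332,397) and (383,400). The scene view shows the tall figure at the box's open end, with its head at (372,230). Next I'll enlarge both views.

```bash
python3 - <<'E'
from h import *
c=robot.read_camera("top"); im=c["color"][:,:,::-1]
im=np.clip(im.astype(float)*1.7,0,255).astype(np.uint8)
f=lambda a,b,d,e,s:cv2.resize(im[b:e,a:d],None,fx=s,fy=s,interpolation=cv2.INTER_CUBIC)
A=f(90,170,280,285,4.2)   # board+box: u=90+x/4.2, v=170+y/4.2
cv2.imwrite("pics/A.png",A)
B=f(360,170,435,260,6); cv2.imwrite("pics/B.png",B)
d=robot.read_camera("scene"); cv2.imwrite("pics/C.png",cv2.resize(d["color"][110:230,190:330,::-1],None,fx=5,fy=5,interpolation=cv2.INTER_CUBIC))
E
```

```text
(no output)
```

View pics/A.png

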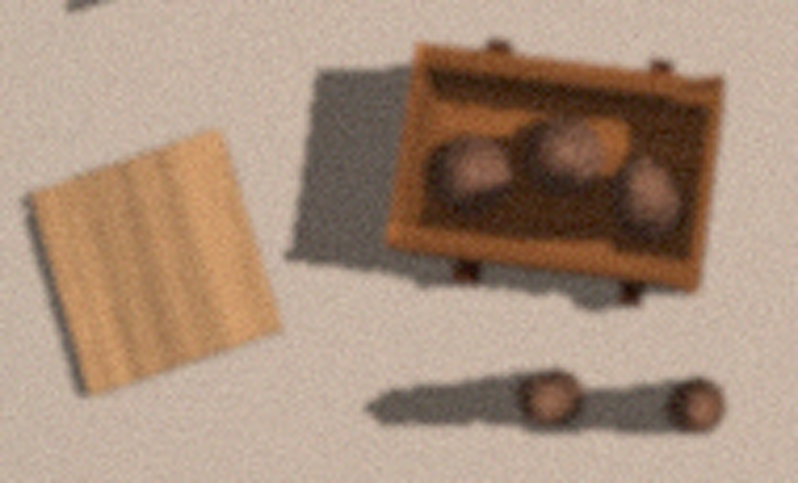

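View pics/B.png

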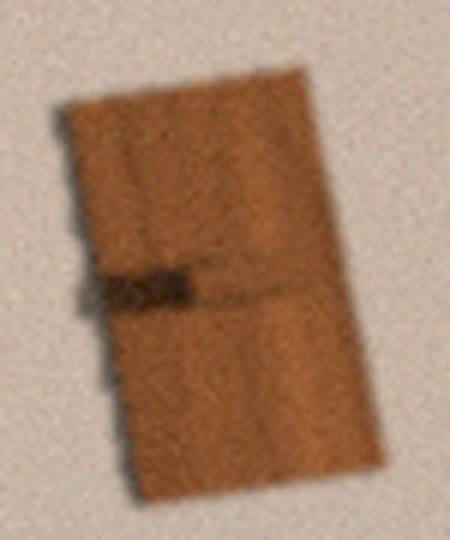

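View pics/C.png

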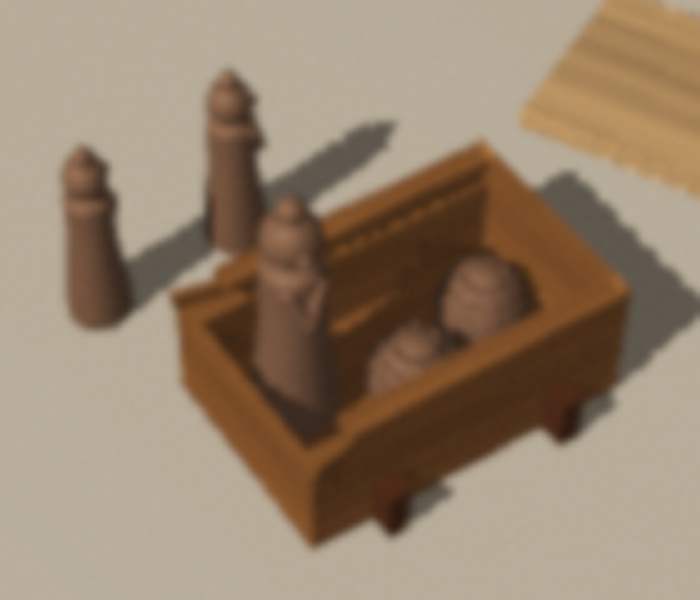

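In A the box's top corners are at (417,45), (722,80), (698,290) and (388,245), and the board's at (30,198), (218,130), (283,328) and (88,395). In B the lid's corners are at (67,105), (305,70), (385,465) and (143,502). In C the tall figure stands at the open end, its tip at (290,200), with both domes to its right. I'll fit the poses and check them with an overlay.

```bash
cat > fit.py <<'E'
from h import *
from scipy.optimize import least_squares
c=robot.read_camera("top"); d=robot.read_camera("scene")
A=lambda x,y:(90+x/4.2,170+y/4.2)
B=lambda x,y:(360+x/6,170+y/6)
C=lambda x,y:(190+x/5,110+y/5)
def pose(P,p):
    P=np.array(P,float); co,s=np.cos(p[2]),np.sin(p[2])
    return np.c_[p[0]+co*P[:,0]-s*P[:,1],p[1]+s*P[:,0]+co*P[:,1],P[:,2]]
def fit(P,obs,p0):
    r=lambda p:np.concatenate([w2px(cam,X)-o for X,(cam,o) in zip(pose(P,p),obs)])
    s=least_squares(r,p0); return s.x,np.abs(s.fun).max()
def rect(l,w,h):return [[l/2,w/2,h],[l/2,-w/2,h],[-l/2,-w/2,h],[-l/2,w/2,h]]
E
cat > run1.py <<'E'
from fit import *
# box: +x -> world +y(left in img), +y -> world -x (down in img)
bx=[[.09,.06,.074],[.09,-.06,.074],[-.09,-.06,.058],[-.09,.06,.058],[-.09,.06,.058],[-.09,-.06,.058],[.09,-.06,.074],[.09,.06,.074]]
ob=[(c,A(388,245)),(c,A(417,45)),(c,A(722,80)),(c,A(698,290)),(d,C(178,292)),(d,C(314,462)),(d,C(630,290)),(d,C(485,142))]
box,e=fit(bx,ob,[.45,.06,1.5]); print("box",box,np.degrees(box[2]),e)
for n,idx in(("top",slice(0,4)),("scene",slice(4,8))):
    print(n,*fit(bx[idx],ob[idx],[.45,.06,1.5]))
lid,e=fit(rect(.174,.104,.006),[(c,B(67,105)),(c,B(305,70)),(c,B(385,465)),(c,B(143,502))][0:4],[.44,-.33,0]); print("lid",lid,np.degrees(lid[2]),e)
lid2,e=fit(rect(.174,.104,.006),[(d,(x/1.5,y/1.5)) for x,y in((231,441),(172,497),(96,420),(154,374))],[.44,-.33,0]);print(lid2,e)
brd,e=fit(rect(.13,.12,.012),[(c,A(30,198)),(c,A(218,130)),(c,A(283,328)),(c,A(88,395))],[.42,.25,.3]); print("board",brd,np.degrees(brd[2]),e)
# tall figure: tip in scene, head blob in top
fig=least_squares(lambda p:np.r_[w2px(d,[p[0],p[1],.153])-C(290,200),w2px(d,[p[0],p[1],.130])-C(291,237)],[.45,.0]).x; print("fig(scene)",fig)
q=pose([[*(fig-box[:2]),0]],[0,0,-box[2]])[0]; print("in box",q)
for z in(.008,.153):print("top pred",z,(w2px(c,[*fig,z])-[90,170])*4.2)
# overlay
ci=np.clip(c["color"][:,:,::-1]*1.7,0,255).astype(np.uint8); di=d["color"][:,:,::-1].copy()
def draw(im,cam,off,s,z0):
    im=cv2.resize(im,None,fx=s,fy=s,interpolation=cv2.INTER_CUBIC)
    def pl(pts,col):cv2.polylines(im,[np.int32([(w2px(cam,X)+.5)*s for X in pts])],True,col,1)
    pl(pose(bx[:4],box),(0,255,0)); pl(pose(rect(.168,.092,.008),box),(255,255,0)); pl(pose(rect(.174,.104,.006),lid),(0,255,0)); pl(pose(rect(.13,.12,.012),brd),(0,255,0))
    a=np.linspace(0,6.28,24)
    for z,r in((.008,.022),(.074,.0165),(.112,.016),(.135,.015),(.153,.002)): pl(np.c_[fig[0]+r*np.cos(a),fig[1]+r*np.sin(a),a*0+z],(0,0,255))
    x,y,w,h=off; return im[int(y*s):int((y+h)*s),int(x*s):int((x+w)*s)]
o=np.hstack([draw(ci,c,(180,170,95,80),4,0),draw(di,d,(215,115,105,80),4,0)])
cv2.imwrite("pics/ov.png",o)
E
python3 run1.py
```

```text
box [0.55459282 0.09738747 1.40798121] 80.67138075479852 2.8569169402177295
top [0.55494302 0.09419109 1.42318579] 0.7302364090672313
scene [0.55303241 0.10163093 1.38912885] 1.6672566077720887
lid [ 0.52814415 -0.34469366  0.1231751 ] 7.057413591691211 0.9122089001231757
[ 0.52884586 -0.34102856  0.13289452] 1.629954462886019
board [0.50776107 0.3452885  0.31638658] 18.127616011928453 0.8607188418811518
fig(scene) [0.53538601 0.04696392]
in box [-0.05287006  0.01077931  0.        ]
top pred 0.008 [644.57590439 203.60396723]
top pred 0.153 [629.60229782 182.1930237 ]
```

View pics/ov.png

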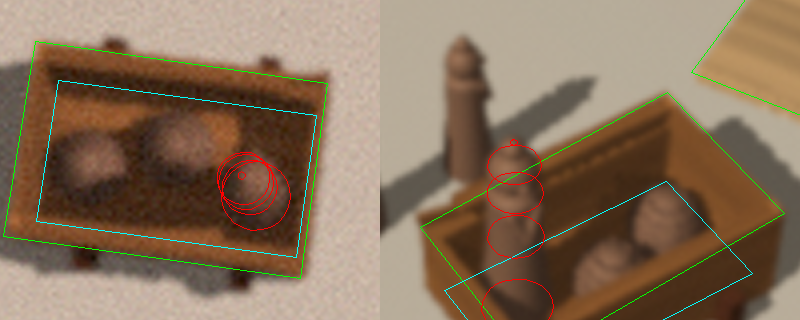

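The overlay shows the box and board fits lying on the edges. The scene camera disagrees with the top camera by about 5 mm in y: the figure's head in the top view is about 10 overlay px right of the prediction. I'll trust the top view, then settle it using the gripper itself in the pictures.

```bash
python3 - <<'E'
from fit import *
from scipy.spatial.transform import Rotation as Ro
R=Ro.from_rotvec(robot.read_state()["orientation"]).as_matrix(); print(R.round(3),"jaw yaw",np.degrees(np.arctan2(R[1,0],R[0,0])))
for a,z in(((652,190),.135),((650,180),.135),((655,190),.12)):print("fig top",px2w(c,*A(*a),z))
for a in((549,398),(697,405)):print("lookalike",px2w(c,*A(*a),.11))
print("cup",px2w(c,159,148,.07))
E
python3 -m inch '[[-1,0.03,-0.06,0,0],[-1,0.06,-0.12,0,0],[-1,0.09,-0.17,0,0],[-1,0.12,-0.23,0,0],[-1,0.15,-0.28,0,0],[-1,0.18,-0.33,0,0],[-1,0.22,-0.38,0,0],[-1,0.25,-0.43,0,0]]' 20
```

```text
[[ 0.418 -0.    -0.909]
 [ 0.909 -0.     0.418]
 [-0.    -1.     0.   ]] jaw yaw 65.31576847048534
fig top [0.53247646 0.03603494 0.135     ]
fig top [0.53792474 0.03700103 0.135     ]
fig top [0.53374036 0.03512434 0.12      ]
lookalike [0.42241781 0.09596282 0.11      ]
lookalike [0.41664007 0.01524939 0.11      ]
cup [0.71122784 0.24979275 0.07      ]
t: 1.4
tool_pos: [0.5016, 0.1133, 0.2188]
orientation: [-1.383, -0.887, 0.886]
force: [1.4, 0.2, -0.4]
opening: 0.0929
```

```bash
python3 - <<'E'
from h import *
from scipy.spatial.transform import Rotation as Ro
s=robot.read_state(); p=np.array(s["tool_pos"]); R=Ro.from_rotvec(s["orientation"]).as_matrix(); print(s["q"])
ims=[]
for n in("scene","top"):
    c=robot.read_camera(n); im=np.clip(c["color"][:,:,::-1]*1.4,0,255).astype(np.uint8)
    m=w2px(c,p); u,v=(m-40).astype(int); s_=5
    im=cv2.resize(im[v:v+80,u:u+80],None,fx=s_,fy=s_,interpolation=cv2.INTER_CUBIC)
    # finger tip corners: inner faces +-46.5 mm, backs +-64, half width 7.5 along tool z
    for k in(-1,1):
        P=[p+R@np.array([k*a,0,b]) for a,b in((.0465,.0075),(.064,.0075),(.064,-.0075),(.0465,-.0075))]
        cv2.polylines(im,[np.int32([(w2px(c,X)-[u,v]+.5)*s_ for X in P])],True,(0,255,0),1)
    ims.append(im)
cv2.imwrite("pics/grip.png",np.hstack(ims))
E
```

```text
[ 1.22476593e-01 -1.03929627e-01  1.72424501e+00 -8.60339312e-05
  1.52034588e+00 -1.01740965e+00]
```

View pics/grip.png

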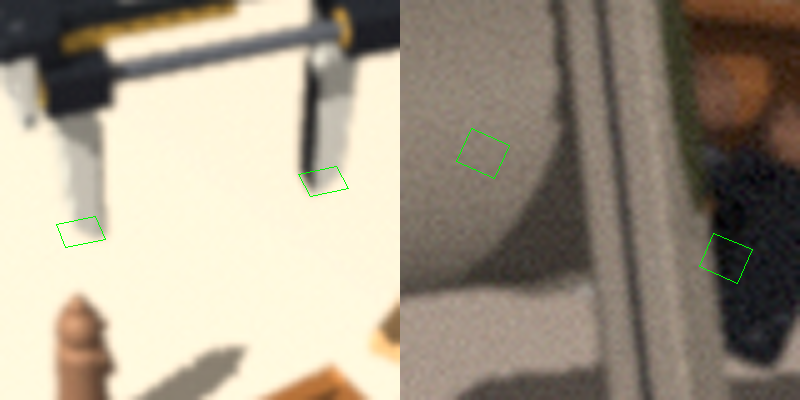

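The predicted fingertips agree with the scene picture to within 1 px, around (80,232) and (323,182), so the scene camera is sound. I'm taking the figure at about (0.535, 0.043) and checking the finger gaps once lowered.

```bash
python3 -m inch '[[-1,0.02,-0.04,0,0],[-1,0.033,-0.07,0,0],[-1,0.033,-0.07,-0.03,0],[-1,0.033,-0.07,-0.07,0],[-1,0.033,-0.07,-0.11,0],[-1,0.033,-0.07,-0.134,0],[-1,0.033,-0.07,-0.134,0]]'
python3 - <<'E'
from h import *
from scipy.spatial.transform import Rotation as Ro
s=robot.read_state(); p=np.array(s["tool_pos"]); R=Ro.from_rotvec(s["orientation"]).as_matrix()
c=robot.read_camera("scene"); im=np.clip(c["color"][:,:,::-1]*1.4,0,255).astype(np.uint8)
u,v=(w2px(c,p)-[60,60]).astype(int); k=6
im=cv2.resize(im[v:v+100,u:u+120],None,fx=k,fy=k,interpolation=cv2.INTER_CUBIC)
a=np.linspace(0,6.28,30)
for h,r in((.019,.016),(.048,.015)):
    P=np.c_[p[0]+r*np.cos(a),p[1]+r*np.sin(a),a*0+p[2]+h]
    cv2.polylines(im,[np.int32([(w2px(c,X)-[u,v]+.5)*k for X in P])],True,(0,255,0),1)
cv2.imwrite("pics/low.png",im)
E
```

```text
t: 2.38
tool_pos: [0.5335, 0.0409, 0.0822]
orientation: [-1.384, -0.879, 0.886]
force: [0.1, -1.1, -0.3]
opening: 0.0931
```

View pics/low.png

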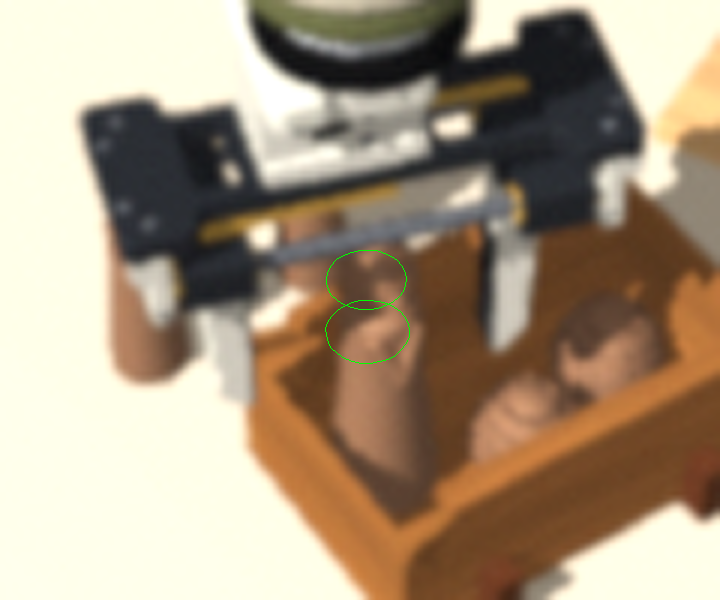

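The figure's body spans columns 337–423 at grip height (middle 380) against a predicted 367, which puts it about 4 mm further along +y. I'll correct for that, close and lift.

```bash
python3 -m inch '[[-1,0.0015,0.0045,0.003,0],[-1,0.0015,0.0045,0.003,0],[0.3,0.0015,0.0045,0.003,0],[1,0.0015,0.0045,0.003,0],[1,0.0015,0.0045,0.003,0],[1,0.0015,0.0045,0.003,0],[1,0.0015,0.0045,0.003,0]]' 25; python3 -m inch '[[1,0,0,0,0],[1,0,0,0,0],[1,0,0,0.02,0]]'
```

```text
t: 3.3
tool_pos: [0.5364, 0.0452, 0.0871]
orientation: [-1.386, -0.881, 0.884]
force: [-0.4, 0.6, 0.7]
opening: 0.0475
t: 3.68
tool_pos: [0.5346, 0.0452, 0.1051]
orientation: [-1.383, -0.877, 0.887]
force: [0.0, 0.2, -2.3]
opening: 0.0318
```

```bash
python3 -m inch '[[1,0,0,0.03,0],[1,0,0,0.06,0],[1,0,0,0.09,0],[1,0,0.03,0.10,0],[1,0,0.07,0.10,0],[1,-0.01,0.11,0.10,0],[1,-0.01,0.15,0.10,0],[1,-0.015,0.19,0.10,0]]'; python3 -m inch '[[1,-0.005,0.04,0,0],[1,-0.01,0.075,0,0],[1,-0.012,0.10,0,0],[1,-0.012,0.112,0,0],[1,-0.012,0.112,-0.03,0],[1,-0.012,0.112,-0.06,0],[1,-0.012,0.112,-0.08,0],[1,-0.012,0.112,-0.08,0]]'
```

```text
t: 4.68
tool_pos: [0.5192, 0.2364, 0.2047]
orientation: [-1.383, -0.877, 0.887]
force: [0.9, 0.1, -1.3]
opening: 0.0317
t: 5.68
tool_pos: [0.5061, 0.3472, 0.1226]
orientation: [-1.383, -0.873, 0.89]
force: [0.1, 0.9, -2.5]
opening: 0.0317
```

Expected contact is at TCP z of about 0.090–0.093, so I'll lower slowly and look before releasing.

```bash
python3 -m inch '[[1,0,0,-0.012,0],[1,0,0,-0.022,0],[1,0,0,-0.026,0],[1,0,0,-0.028,0],[1,0,0,-0.028,0]]'; python3 -m inch '[[1,0,0,-0.002,0],[1,0,0,-0.002,0]]'
python3 - <<'E'
from h import *
c=robot.read_camera("scene");u,v=w2px(c,[.508,.345,.06]).astype(int)
cv2.imwrite("pics/brd.png",cv2.resize(c["color"][v-55:v+45,u-60:u+60,::-1],None,fx=6,fy=6,interpolation=cv2.INTER_CUBIC))
E
```

```text
t: 6.3
tool_pos: [0.5062, 0.3473, 0.0948]
orientation: [-1.383, -0.873, 0.89]
force: [0.0, 0.4, -1.7]
opening: 0.0316
t: 6.55
tool_pos: [0.5062, 0.3473, 0.0928]
orientation: [-1.383, -0.873, 0.889]
force: [-0.0, 0.7, -2.0]
opening: 0.0314
```

View pics/brd.png

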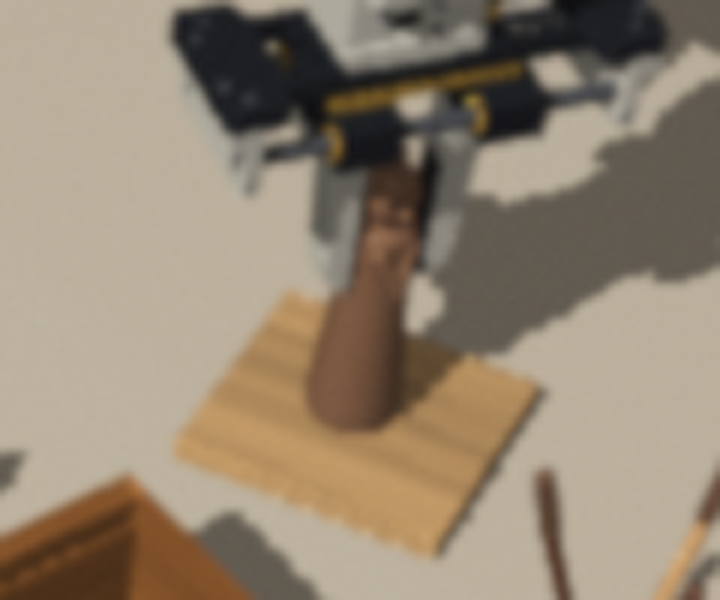

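```bash
python3 - <<'E'
from h import *
c=robot.read_camera("scene");u,v=w2px(c,[.508,.345,.06]).astype(int)
for z in(.012,.05,.078,.108,.12,.157):print(z,(w2px(c,[.5062,.3473,z])-[u-60,v-55])*6)
E
python3 -m inch '[[1,0,0,-0.002,0],[1,0,0,-0.003,0],[1,0,0,-0.003,0]]'
```

```text
0.012 [349.89213487 407.99806253]
0.05 [360.18149629 345.57153601]
0.078 [368.10631968 297.49088485]
0.108 [376.94205638 243.88363663]
0.12 [380.58117777 221.80474379]
0.157 [392.20048858 151.30928883]
t: 7.02
tool_pos: [0.5066, 0.3476, 0.091]
orientation: [-1.383, -0.874, 0.889]
force: [-2.9, -1.6, 5.9]
opening: 0.0313
```

Contact shows in the force, which rose to about 6 N upward. The picture shows the figure well inside the board and leaning at most about 2° from the projected vertical. Releasing slowly now.

```bash
python3 -m inch '[[0.3,0,0,0.001,0],[0.25,0,0,0.001,0],[0.1,0,0,0.001,0],[-0.2,0,0,0.001,0],[-0.6,0,0,0.001,0],[-1,0,0,0.001,0],[-1,0,0,0.001,0],[-1,0,0,0.001,0]]';python3 -m inch '[[-1,0,0,0.0,0],[-1,0,0,0.04,0],[-1,0,0,0.09,0],[-1,0,0,0.12,0],[-1,0,-0.04,0.12,0],[-1,0,-0.09,0.12,0],[-1,0,-0.14,0.12,0],[-1,0,-0.19,0.12,0]]'
python3 - <<'E'
from h import *
c=robot.read_camera("scene");u,v=w2px(c,[.508,.345,.06]).astype(int)
cv2.imwrite("pics/brd2.png",cv2.resize(c["color"][v-55:v+45,u-60:u+60,::-1],None,fx=4,fy=4,interpolation=cv2.INTER_CUBIC))
E
```

```text
t: 8.02
tool_pos: [0.5066, 0.3476, 0.092]
orientation: [-1.383, -0.874, 0.889]
force: [-0.4, 0.3, -0.9]
opening: 0.0876
t: 9.02
tool_pos: [0.5064, 0.1561, 0.2121]
orientation: [-1.383, -0.875, 0.889]
force: [1.1, -0.6, -0.2]
opening: 0.0927
```

View pics/brd2.png

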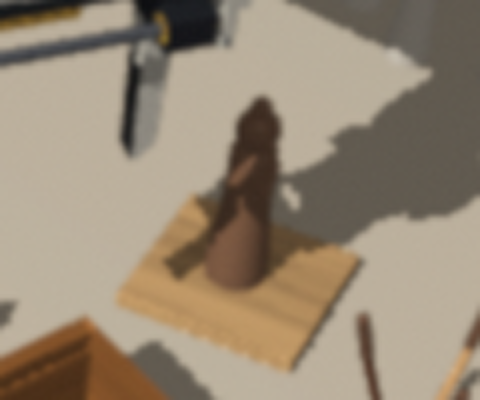

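The figure stands upright with its whole base on the board, at about (238,280) in this crop. Next I'll move above the lid and turn the jaws across the bar.

```bash
python3 -m inch '[[-1,0,-0.05,0,-0.1],[-1,0,-0.10,0,-0.23],[-1,0,-0.16,0,-0.36],[-1,0,-0.22,0,-0.5],[-1,0.0,-0.28,0,-0.63],[-1,0.01,-0.33,0,-0.76],[-1,0.015,-0.39,0,-0.9],[-1,0.02,-0.44,0,-1.017]]'
cat > ref.py <<'E'
from fit import *
from scipy.optimize import minimize
from scipy.ndimage import map_coordinates,gaussian_filter
def gimg(im): return gaussian_filter(im.astype(float),(.8,.8,0))
def score(p,segs,views):
    tot=0
    for cam,im,m in views:
        for a,b,w in segs:
            X=pose(np.linspace(a,b,40),p); px=np.array([w2px(cam,x) for x in X])
            t=px[-1]-px[0]; n=np.array([-t[1],t[0]])/np.hypot(*t)
            s=[np.stack([map_coordinates(im[:,:,k],m(px+o*n).T[::-1],order=1) for k in range(3)],1) for o in(.7,-.7)]
            tot+=w*np.linalg.norm((s[0]-s[1]).mean(0))
    return -tot
def refine(p0,segs,views):
    best=None
    for dx in(-.002,.002):
        for dy in(-.002,.002):
            r=minimize(lambda q:score(np.array(p0)+np.array(q)*[.001,.001,.01],segs,views),[dx*1e3,dy*1e3,0],method="Nelder-Mead",options=dict(initial_simplex=np.array([dx*1e3,dy*1e3,0])+np.array([[0,0,0],[2,0,0],[0,2,0],[0,0,2]])))
            if best is None or r.fun<best.fun:best=r
    return np.array(p0)+best.x*[.001,.001,.01],best.fun
def segs_rect(l,w,h):
    r=rect(l,w,h); return [(r[i],r[(i+1)%4],1) for i in range(4)]
E
cat > run2.py <<'E'
from ref import *
st=robot.read_state(); print("jaw",st["q"][0]-st["q"][5],st["tool_pos"])
vt=(c,gimg(c["color"]),lambda p:p); vs=(d,gimg(d["color"]),lambda p:p)
b=[([-.066,s*y,.074],[.088,s*y,.074],1) for s in(1,-1) for y in(.06,.047)]+[([.09,-.058,.074],[.09,.058,.074],1),([.084,-.045,.074],[.084,.045,.074],1)]
for n,v in(("top",[vt]),("scene",[vs]),("both",[vt,vs])): print("box",n,*refine([.5545,.096,1.415],b,v))
B0=cv2.imread("pics/B.png"); S0=cv2.imread("pics/scene0.png")
lt=(c,gimg(cv2.resize(B0,None,fx=.5,fy=.5,interpolation=cv2.INTER_AREA)),lambda p:(p-[360,170]+.5)*3-.5)
ls=(d,gimg(S0),lambda p:(p+.5)*1.5-.5)
L=segs_rect(.174,.104,.006)
for n,v in(("top",[lt]),("scene",[ls]),("both",[lt,ls])): print("lid",n,*refine([.5285,-.343,.125],L,v))
E
python3 run2.py
```

```text
t: 10.07
tool_pos: [0.5267, -0.2912, 0.2121]
orientation: [-1.566, -0.079, 0.094]
force: [1.1, 1.3, 0.5]
opening: 0.0932
jaw 0.10690380946424827 [ 0.52611382 -0.29369603  0.21147749]
box top [0.55524683 0.09600591 1.40966759] -96.92047803222601
box scene [0.55550339 0.09915022 1.42436675] -146.41453856945816
box both [0.55541466 0.09838999 1.41810888] -241.05825500242943
lid top [ 0.52881697 -0.34117392  0.12715269] -277.93162057832944
lid scene [ 0.52956935 -0.34229615  0.12615045] -259.7868521093642
lid both [ 0.52922757 -0.34203008  0.12687179] -534.7585825409814
```

Both cameras now agree: box at (0.5554, 0.0984, yaw 1.418), lid at (0.5293, -0.342, yaw 0.127). Going down on the bar.

```bash
python3 -m inch '[[-1,0.003,-0.048,0,0.02],[-1,0.003,-0.048,-0.04,0.02],[-1,0.003,-0.048,-0.09,0.02],[-1,0.003,-0.048,-0.14,0.02],[-1,0.003,-0.048,-0.18,0.02],[-1,0.003,-0.048,-0.188,0.02],[-1,0.003,-0.048,-0.188,0.02]]'; python3 -c "
from plant import robot
s=robot.read_state();print(s['q'][0]-s['q'][5],s['tool_pos'],s['orientation'])"
```

```text
t: 11.05
tool_pos: [0.5295, -0.3415, 0.0241]
orientation: [-1.566, -0.092, 0.108]
force: [1.2, -0.9, 0.5]
opening: 0.0932
0.12575660962935586 [ 0.52950312 -0.34150717  0.02411835] [-1.56608835 -0.0920483   0.10845231]
```

```bash
python3 -m inch '[[-1,0,0,-0.008,0],[0,0,0,-0.013,0],[1,0,0,-0.013,0],[1,0,0,-0.013,0],[1,0,0,-0.013,0],[1,0,0,-0.013,0],[1,0,0,-0.013,0],[1,0,0,-0.013,0]]' 40; python3 -m inch '[[1,0,0,0,0],[1,0,0,0,0],[1,0,0,0,0],[1,0,0,0,0],[1,0,0,0.03,0],[1,0,0,0.06,0]]'
```

```text
t: 12.05
tool_pos: [0.5295, -0.3415, 0.0111]
orientation: [-1.566, -0.092, 0.108]
force: [0.1, 1.2, -0.3]
opening: 0.0276
t: 12.8
tool_pos: [0.5287, -0.341, 0.0706]
orientation: [-1.565, -0.091, 0.11]
force: [-0.3, 0.4, -0.6]
opening: 0.0158
```

```bash
python3 -m inch '[[1,0,0,0.03,0.05],[1,0,0.02,0.05,0.2],[1,0,0.05,0.05,0.38],[1,0,0.08,0.05,0.56],[1,0,0.11,0.05,0.74],[1,0,0.14,0.05,0.92],[1,-0.002,0.17,0.05,1.1],[1,-0.002,0.2,0.05,1.25]]'; python3 -m inch '[[1,0,0.02,0,0.03],[1,0,0.03,0,0.045],[1,0,0.03,0,0.045],[1,0,0.03,0,0.045]]'
cat > lidnow.py <<'E'
from ref import *
st=robot.read_state(); p=st["tool_pos"]; jaw=st["q"][0]-st["q"][5]; print("tcp",p,"jaw",jaw)
h=p[2]-.0111+.006
vt=(c,gimg(c["color"]),lambda q:q); vs=(d,gimg(d["color"]),lambda q:q)
r=rect(.174,.104,h)
for n,v in(("top",[vt]),("scene",[vs]),("both",[vt,vs])): print("lid",n,*refine([p[0],p[1],jaw],segs_rect(.174,.104,h),v))
E
python3 lidnow.py
```

```text
t: 13.8
tool_pos: [0.5263, -0.1399, 0.1202]
orientation: [-1.296, -1.06, 1.081]
force: [-0.6, -0.5, -1.7]
opening: 0.0159
t: 14.3
tool_pos: [0.5264, -0.1107, 0.1202]
orientation: [-1.278, -1.092, 1.113]
force: [-0.6, 0.5, -1.3]
opening: 0.0158
tcp [ 0.52628678 -0.11074287  0.12017403] jaw 1.4233341164806586
lid top [ 0.52996636 -0.1024395   1.42293226] -81.1482087228668
lid scene [ 0.52968808 -0.11116179  1.4209915 ] -147.0366476006501
lid both [ 0.52945832 -0.11113337  1.42335467] -204.52564080159448
```

```bash
python3 -m inch '[[1,-0.0045,0.0007,-0.02,-0.005],[1,-0.0045,0.0007,-0.04,-0.005],[1,-0.0045,0.0007,-0.0494,-0.005],[1,-0.0045,0.0007,-0.0494,-0.005],[1,-0.0045,0.0007,-0.0494,-0.005]]'
python3 lidnow.py
cat > look.py <<'E'
from h import *
import sys
a=robot.read_camera("scene")["color"][:,:,::-1]; b=np.clip(robot.read_camera("top")["color"][:,:,::-1]*1.6,0,255).astype(np.uint8)
f=lambda im,s:cv2.resize(im,None,fx=s,fy=s,interpolation=cv2.INTER_CUBIC)
cv2.imwrite("pics/%s.png"%sys.argv[1],np.hstack([f(a[110:250,180:325],2.75*1),f(b[165:265,170:315],2.75)[0:0] if 0 else f(np.pad(b[165:265,170:315],((0,40),(0,0),(0,0))),2.75)]))
E
python3 look.py ins
```

```text
t: 15.02
tool_pos: [0.5224, -0.1104, 0.0716]
orientation: [-1.281, -1.089, 1.109]
force: [-0.2, 0.2, -1.5]
opening: 0.0156
tcp [ 0.52253614 -0.11026501  0.07174614] jaw 1.4170345528751938
lid top [ 0.52554414 -0.10220286  1.42749008] -64.17852692220892
lid scene [ 0.52632161 -0.11089739  1.41326976] -153.6465584736329
lid both [ 0.52548842 -0.11053347  1.42014491] -196.011744901083
```

View pics/ins.png

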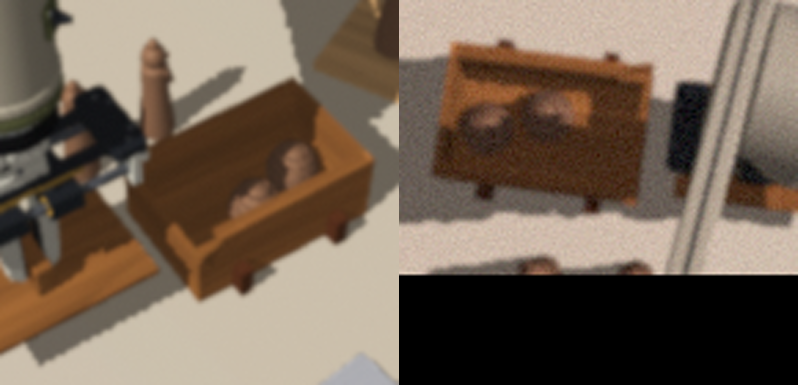

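In the left half the lid's leading near corner is at about (158,268), aligned with the box mouth around (200,254), and both domes are in place. I'll check that corner numerically.

```bash
python3 - <<'E'
from fit import *
o=px2w(d,180+158.5/2.75-.5,110+268.5/2.75-.5,.0667); print("corner from pixel",o)
for b in([.5554,.0984,1.418],[.5555,.0992,1.4244],[.5552,.0960,1.4097]):
    co,s=np.cos(b[2]),np.sin(b[2]); 
    for X in(o[:2],(.5255,-.1105),(.5225,-.1103)):
        e=np.array(X)-b[:2]; print(np.round([co*e[0]+s*e[1],-s*e[0]+co*e[1]],4),end=" ")
    print()
# which box open-end corner pixels are predicted in pic
for y in(-.06,.06):print((w2px(d,pose([[-.09,y,.058]],[.5554,.0984,1.418])[0])-[180,110]+.5)*2.75)
E
```

```text
corner from pixel [ 0.58701506 -0.03256864  0.0667    ]
[-0.1246 -0.0512] [-0.211  -0.0022] [-0.2113  0.0008] 
[-0.1258 -0.0504] [-0.2118 -0.0009] [-0.2121  0.0021] 
[-0.1218 -0.052 ] [-0.2086 -0.0038] [-0.2089 -0.0008] 
[200.50351941 263.2964561 ]
[125.28966166 170.70369838]
```

The alignment is within about 1–2 mm. Sliding in.

```bash
python3 -m inch '[[1,0.003,0.02,-0.001,0],[1,0.005,0.035,-0.001,0],[1,0.007,0.046,-0.001,0],[1,0.0085,0.055,-0.001,0],[1,0.0095,0.062,-0.001,0],[1,0.0107,0.069,-0.001,0],[1,0.0107,0.069,-0.001,0]]'
```

```text
t: 16.2
tool_pos: [0.5328, -0.0407, 0.0702]
orientation: [-1.281, -1.089, 1.11]
force: [-0.1, 0.1, -1.0]
opening: 0.0155
```

```bash
python3 -m inch '[[1,0.0025,0.015,0,0],[1,0.005,0.03,0,0],[1,0.007,0.045,0,0],[1,0.009,0.06,0,0],[1,0.0115,0.075,0,0],[1,0.014,0.09,0,0],[1,0.014,0.09,0,0]]'
```

```text
t: 17.08
tool_pos: [0.547, 0.0505, 0.0702]
orientation: [-1.28, -1.091, 1.111]
force: [-0.5, 0.2, -1.0]
opening: 0.0157
```

```bash
python3 -m inch '[[1,0.0025,0.015,0,0],[1,0.0045,0.028,0,0],[1,0.006,0.036,0,0],[1,0.0065,0.04,0,0],[1,0.0065,0.042,0,0],[1,0.007,0.044,0,0],[1,0.007,0.044,0,0]]'; python3 -m inch '[[1,0.0003,0.002,0,0],[1,0.0006,0.004,0,0],[1,0.0006,0.004,0,0]]'
```

```text
t: 17.95
tool_pos: [0.5538, 0.0938, 0.0701]
orientation: [-1.28, -1.089, 1.112]
force: [-2.0, -3.1, -0.6]
opening: 0.0159
t: 18.32
tool_pos: [0.5536, 0.0941, 0.0703]
orientation: [-1.284, -1.084, 1.115]
force: [-7.9, -18.0, 7.8]
opening: 0.0157
```

The lid stopped at y = 0.094 with about 19 N along the axis, close to the predicted 0.095. I'll relieve the side load, push once more, then ease off.

```bash
python3 -m inch '[[1,-0.001,0,-0.0005,0],[1,-0.001,0.003,-0.0005,0.0],[1,-0.001,0.005,-0.0005,0],[1,-0.001,0.005,-0.0005,0]]'; python3 -c "
from plant import robot
s=robot.read_state();print(s['q'][0]-s['q'][5],s['force'],s['wrist_torque'])"; python3 -m inch '[[1,0,-0.003,0,0],[1,0,-0.005,-0.0005,0]]'
```

```text
t: 18.82
tool_pos: [0.5528, 0.0944, 0.0707]
orientation: [-1.29, -1.08, 1.12]
force: [-5.4, -24.9, 9.4]
opening: 0.0159
1.4125864323839679 [ -5.37715867 -24.9362115    9.39244925] [-4.01719942  0.75522262 -0.12615002]
t: 19.08
tool_pos: [0.5532, 0.0899, 0.0705]
orientation: [-1.289, -1.081, 1.118]
force: [0.4, 1.6, 2.7]
opening: 0.016
```

```bash
python3 -m inch '[[1,0.0003,0.003,-0.001,0],[1,0.0006,0.005,-0.001,0],[1,0.0006,0.006,-0.001,0],[1,0.0006,0.007,-0.001,0],[1,0.0006,0.007,-0.001,0]]'; python3 -m inch '[[0.3,0,0.0,0,0],[-0.2,0,0,0,0],[-0.6,0,0,0,0],[-1,0,0,0,0],[-1,0,0,0,0],[-1,0,0,0,0],[-1,0,0,0,0],[-1,0,0,0,0]]';  python3 -m inch '[[-1,0,0,0,0],[-1,0,0,0.04,0],[-1,0,0,0.09,0],[-1,0,0,0.14,0],[-1,0,-0.05,0.14,0],[-1,0,-0.1,0.14,0],[-1,0,-0.15,0.14,0],[-1,0,-0.2,0.14,0]]'; python3 -m inch '[[-1,0,-0.05,0,0],[-1,0,-0.1,0,0],[-1,0,-0.15,0,0],[-1,0,-0.15,0,0]]'
cat > chk.py <<'E'
from ref import *
vt=(c,gimg(c["color"]),lambda q:q); vs=(d,gimg(d["color"]),lambda q:q)
# lid bar top edges (z=.058+.038), independent of box rims
b=segs_rect(.016,.05,.096)
for n,v in(("top",[vt]),("scene",[vs]),("both",[vt,vs])):
    p,s=refine([.5549,.0954,1.418],b,v); e=p[:2]-[.5554,.0984]; co,si=np.cos(1.418),np.sin(1.418)
    print("bar",n,p,s,"box xy",np.round([co*e[0]+si*e[1],-si*e[0]+co*e[1]],4))
E
python3 chk.py; sed -i 's/110:250,180:325/110:230,210:330/; s/2.75\*1/3.2/; s/165:265,170:315/170:260,175:275/; s/40),(0,0)/30),(0,0)/; s/,2.75)\]/,3.2)]/' look.py; python3 look.py fin
```

```text
t: 19.7
tool_pos: [0.5542, 0.094, 0.0706]
orientation: [-1.294, -1.079, 1.121]
force: [-5.4, -17.5, 10.6]
opening: 0.0157
t: 20.7
tool_pos: [0.5542, 0.094, 0.0706]
orientation: [-1.294, -1.079, 1.121]
force: [0.0, -0.1, -0.0]
opening: 0.0902
t: 21.7
tool_pos: [0.554, -0.1075, 0.2107]
orientation: [-1.294, -1.079, 1.121]
force: [0.9, -0.8, 0.9]
opening: 0.0927
t: 22.2
tool_pos: [0.5532, -0.2609, 0.2104]
orientation: [-1.296, -1.076, 1.118]
force: [-1.2, 0.7, -0.4]
opening: 0.093
bar top [0.56291319 0.09510759 1.35191624] -27.266967182672715 box xy [-0.0021 -0.0079]
bar scene [0.55463447 0.09561746 1.4422125 ] -8.167688560767816 box xy [-0.0029  0.0003]
bar both [0.56313291 0.09475163 1.39790738] -34.011688552860974 box xy [-0.0024 -0.0082]Traceback (most recent call last):
  File "look.py", line 5, in <module>
    cv2.imwrite("pics/%s.png"%sys.argv[1],np.hstack([f(a[110:230,210:330],3.2),f(b[170:260,175:275],2.75)[0:0] if 0 else f(np.pad(b[165:265,170:315],((0,30),(0,0),(0,0))),3.2)]))
                                          ~~~~~~~~~^^^^^^^^^^^^^^^^^^^^^^^^^^^^^^^^^^^^^^^^^^^^^^^^^^^^^^^^^^^^^^^^^^^^^^^^^^^^^^^^^^^^^^^^^^^^^^^^^^^^^^^^^^^^^^^^^^^^^^^^^^^^^^
    return _nx.concatenate(arrs, 1, dtype=dtype, casting=casting)
           ~~~~~~~~~~~~~~~^^^^^^^^^^^^^^^^^^^^^^^^^^^^^^^^^^^^^^^
ValueError: all the input array dimensions except for the concatenation axis must match exactly, but along dimension 0, the array at index 0 has size 384 and the array at index 1 has size 416
```

```bash
python3 - <<'E'
from h import *
a=robot.read_camera("scene")["color"][90:235,200:360,::-1]; b=robot.read_camera("top")["color"][170:260,175:275,::-1]
b=np.clip(b*1.6,0,255).astype(np.uint8)
cv2.imwrite("pics/fin.png",np.hstack([cv2.resize(a,(430,390),interpolation=2),cv2.resize(b,(360,390),interpolation=2)]))
E
```

```text
(no output)
```

View pics/fin.png

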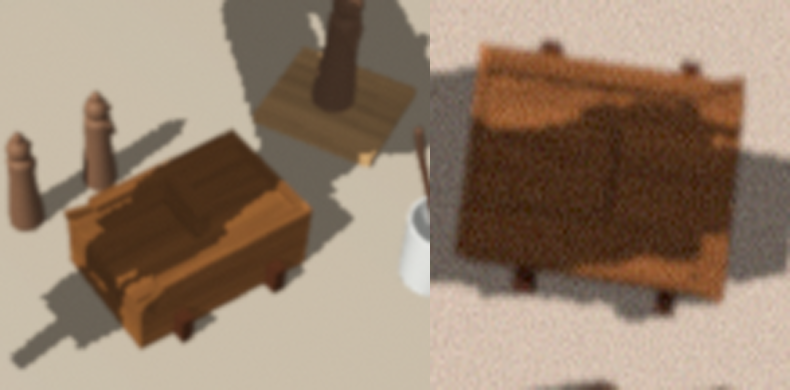

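The lid is in the grooves and the figure is standing, but the arm's shadow covers the lid. I'll move the arm aside and measure the bar again.

```bash
python3 -m inch '[[-1,-0.03,-0.04,0.03,0],[-1,-0.06,-0.08,0.05,0],[-1,-0.09,-0.12,0.05,0],[-1,-0.12,-0.16,0.05,0],[-1,-0.15,-0.19,0.05,0],[-1,-0.18,-0.22,0.05,0],[-1,-0.2,-0.22,0.05,0],[-1,-0.2,-0.22,0.05,0]]'
cat >> chk.py <<'E'
print(robot.read_state()["tool_pos"])
# 1-D scans along box x: bar's two top edges, and lid's trailing edge (z .064)
for nm,y0,y1,z,xs in(("bar -x",-.02,.02,.096,np.arange(-.02,.003,.0005)),("bar +x",-.02,.02,.096,np.arange(-.005,.02,.0005)),("trail",-.04,.04,.064,np.arange(-.105,-.075,.0005))):
    for n,v in(("top",vt),("scene",vs)):
        sc=[-score([.5554,.0984,1.418],[([x,y0,z],[x,y1,z],1)],[v]) for x in xs]
        o=np.argsort(sc)[::-1]; print(nm,n,"best x %.4f"%xs[o[0]],"score %.0f"%sc[o[0]],"median %.0f"%np.median(sc))
E
python3 chk.py
```

```text
t: 23.5
tool_pos: [0.3539, -0.4755, 0.2611]
orientation: [-1.294, -1.08, 1.121]
force: [0.4, 1.2, -0.0]
opening: 0.0931
bar top [0.55045068 0.0942878  1.39566014] -35.18673766308733 box xy [-0.0048  0.0043]
bar scene [0.55613586 0.09344641 1.41809501] -72.85323137754514 box xy [-0.0048 -0.0015]
bar both [0.55680847 0.09297249 1.41993004] -98.77185205688693 box xy [-0.0051 -0.0022]
[ 0.35524305 -0.47520935  0.26115264]
bar -x top best x 0.0020 score 20 median 3
bar -x scene best x 0.0025 score 22 median 3
bar +x top best x 0.0020 score 20 median 3
bar +x scene best x 0.0165 score 23 median 15
trail top best x -0.0940 score 40 median 3
trail scene best x -0.1050 score 14 median 2
```

The bar now measures at x = -4.8 mm in both cameras, against -3 mm for home. That difference is the size of the box fit's own uncertainty, so I'll scan the box's end edges in the same images.

```bash
cat > chk2.py <<'E'
from ref import *
vs_=[("top",(c,gimg(c["color"]),lambda q:q)),("scene",(d,gimg(d["color"]),lambda q:q))]
def scan(nm,y0,y1,z,lo,hi):
    xs=np.arange(lo,hi,.0005)
    for n,v in vs_:
        sc=np.array([-score([.5554,.0984,1.418],[([x,y0,z],[x,y1,z],1)],[v]) for x in xs])
        pk=[(round(float(xs[i])*1e3,1),int(sc[i])) for i in range(1,len(xs)-1) if sc[i]>sc[i-1] and sc[i]>=sc[i+1] and sc[i]>4]
        print(nm,n,pk)
scan("endwall outer .090/.084",-.04,.04,.074,.07,.105)
scan("bar top  (home -11,+5)",-.021,.021,.096,-.02,.02)
scan("open end z58 (-90)",-.04,.04,.058,-.105,-.07)
scan("bottom open end z0",-.05,.05,.0,-.11,-.07)
E
python3 chk2.py
```

```text
endwall outer .090/.084 top [(88.0, 12)]
endwall outer .090/.084 scene [(89.0, 29)]
bar top  (home -11,+5) top [(-18.5, 4), (2.0, 19)]
bar top  (home -11,+5) scene [(-13.0, 5), (3.5, 22), (16.5, 22)]
open end z58 (-90) top [(-94.0, 39)]
open end z58 (-90) scene [(-91.0, 9)]
bottom open end z0 top [(-92.0, 39)]
bottom open end z0 scene [(-90.5, 66)]
```

The box's own end edges also read 1–2 mm low (88–89 mm against 90), so its fit is biased by that much. That puts the lid within about 1 mm of home, and it matches the hard stop I felt at y = 0.094. Handing in.

```bash
python3 -c "
from plant import robot
print(robot.close_job(), robot.read_state()['t'])"
```

```text
the job is handed in; nothing more can be done
the job is handed in; nothing more can be done
```

I lifted the tall figure out of the box and stood it on the drying board. Then I took the lid by its bar and slid it into the grooves until it hit a hard stop. I handed the job in about 24 s into the 72 s limit, with the arm well clear and the gripper open.

- **Figure:** after release, and again in the last picture, it stood upright with its whole base well inside the board.
- **Lid:** it slid with almost no force until it stopped hard at about 18–25 N, where the end wall should be. The cameras first put it about 2 mm short of home (-4.8 mm against -3 mm). The box's own end edges read 1–2 mm low in the same images. Allowing for that, the lid is within about 1 mm of home, which is as fine as I could measure. Some individual scans of the bar were unclear, because of the arm's shadow or weak contrast.
- **Domes and bystanders:** both domes were in place just before the lid went on. The arm never went near the cup or spatula, though I did not re-measure those two at the end.
- **Forces:** the highest I read at the wrist was about 27 N, while pushing the lid home.

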